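Pour the macadamia nuts from the steel cup into the glass jar

ROBOT

A 6-joint arm with a two-finger parallel gripper is mounted at the origin on the work surface. World frame = base frame: x ahead of the robot, y to its left, z up, the work surface at z = 0. Lengths are in mm, angles in rad, forces in N, time in s.
With the tool pointing down it reaches from about 375 to 825 mm from the base axis. Payload 5.5 kg.
Tool frame: the origin (TCP) lies midway between the tips of the shut fingers; the grasp point (between the pads) lies 19 mm behind it; z points along the fingers, y is the line along which they close (so a half turn about z gives the same grasp; the last joint's range is limited). The gripper opens to 85 mm and grips with 20 to 120 N. Pads are 22 mm wide; open, the fingers measure 114 mm over their backs; the gripper's body (76 mm by 85 mm) begins 54 mm behind the grasp point. The pads swing forward as they close: fully open they stand 13 mm farther back than shut.
Start: joints at [1.257, 0.314, -0.047, 1.21, 0, 1.571], TCP at [185.202, 570.697, 231.299] pointing down, gripper open.
Joint ranges: [-2.67, 2.67], [-0.69, 1.73], [-1.03, 1.25], [-2.08, 2.16], [-1.42, 1.45], [-3.14, 3.14]. Speed limits (rad/s): [2.39, 2.39, 3.01, 3.14, 3.14, 3.14].

INTERFACE

Orientations are given as [roll, pitch, yaw] about the fixed x, y, z axes, in that order (R = Rz(yaw) Ry(pitch) Rx(roll)).
In Python, from plant import telemetry, get_image, calibration, order gives the robot as it stands.
- The arm moves only by the tool jog_arm, never from a script. Its argument "rows" is a list that holds one entry, the list of rows, each a list of 6 numbers: the shift along the tool's x, y, z in cm, then the turn, a rotation vector about the tool's x, y, z in rad. In form: [[[x, y, z, ax, ay, az], ...]]. A call has 1 to 12 rows; each row shifts and turns the commanded pose from where the row before left it, along the tool's axes as they then stand; what a row does not reach is not made up. A row lasts 1/12 s, in which the tool goes at most 41.7 mm and 7.16 degrees, less where a joint would pass 70% of its speed; a pose out of reach is approached as far as the arm can. A call with a gripper value outside its range is refused whole. "gripper" is the finger opening in cm, from 0 to 8.54, set as the call begins (left out, the last holds). The fingers move at their own pace and stop on an object; the grip force is fixed at half the most. Time passes only in rows, so rows that do not move let the fingers close. It gives the time, the measured TCP pose, the force, the opening and the grip force at its end, in the units of the state.
- telemetry.observe(): the state, without advancing time (a new reading comes with each control period).
- get_image(name): name is "scene" or "top"; returns the picture (480x640x3 uint8, red, green, blue); there is no depth.
- calibration(name): a dict with "camera_matrix" (3x3 intrinsics, pixels), "R" (3x3) and "t" (3): a world point X has camera coordinates R X + t. Camera axes: x right, y down, z forward; pixel columns grow to the right and rows downward; lengths in mm; the calibration is good to about 2 mm. A picture is of the moment at which its call begins. calibration takes no time and is no camera call.
- order.job_done(): hands the job in; it is judged then, once.
The state is a dict: "time_s": time; "joints": joint angles; "dq": joint speeds; "tau": joint torques, N m; "eef_pos": TCP position; "tcp_rot": TCP orientation; "ft_force": force on the tool from outside, world axes, zero at the start; "moment": the same for the moment, N m; "gripper_width": finger opening in mm; "finger_force": force on a finger pad.
Only numpy, scipy, OpenCV 4.12 (cv2) and the standard library are available. Lean on these libraries where they do the work, as an engineer would, in place of code of your own. Each camera call takes 0.05 s, during which the arm holds its last target. There are 200 camera calls.

TASK

Pick up the steel cup, tip it over the open glass jar on the lazy susan and pour all seven nuts into the jar, then stand the empty cup upright on the bare table top. Keep the jar standing upright where it is, and leave the bottle, the jar's cap, the whistle and the grip trainer where they are.

Things in the scene. Friction and masses are not known exactly. Their poses are not given: they have to be found in the camera images.
- cup: Plain tapered steel cup without handle, 82 mm high, upright on the table top, left of the lazy susan, at the start with the seven nuts inside, all below its rim. Outer radius 25 mm at the foot growing evenly to 35 mm at the rim (31 mm at 50 mm height); wall 2.5 mm, inner floor 4 mm up; about 130 g empty, 200 g full. Origin: centre of the underside; z runs up the axis to the mouth.
- cup_mouth (a point): Centre of the cup's mouth, in the plane of its rim, 82 mm above the cup's origin. The wall flares by 7 degrees and the nuts roll somewhat sluggishly: the first leave at about 80 degrees of tilt, all have left at about 98. Taken with the tool leaning 45 to 50 degrees to one side, the cup can be tipped over to the other side.
- jar: Empty clear-glass jar, cap off, standing loose on the lazy susan. 125 mm high; body outer radius 48 mm up to 92 mm, shoulder to 104 mm, then a straight neck of outer radius 42 mm, inner radius 38.5 mm, to the rim. Inner floor 6 mm up, about 360 g. Origin: centre of the underside, 30 mm above the table top, so the rim is 155 mm above the table top; z up.
- jar_mouth (a point): Centre of the jar's mouth, in the plane of its rim, 125 mm above the jar's origin.
- nut0: One of seven equal, round brown macadamia nuts in the shell, a ball of 26 mm diameter, 10 g, in the cup at the start. Origin: its centre.
- nut1: One of seven equal, round brown macadamia nuts in the shell, a ball of 26 mm diameter, 10 g, in the cup at the start. Origin: its centre.
- nut2: One of seven equal, round brown macadamia nuts in the shell, a ball of 26 mm diameter, 10 g, in the cup at the start. Origin: its centre.
- nut3: One of seven equal, round brown macadamia nuts in the shell, a ball of 26 mm diameter, 10 g, in the cup at the start. Origin: its centre.
- nut4: One of seven equal, round brown macadamia nuts in the shell, a ball of 26 mm diameter, 10 g, in the cup at the start. Origin: its centre.
- nut5: One of seven equal, round brown macadamia nuts in the shell, a ball of 26 mm diameter, 10 g, in the cup at the start. Origin: its centre.
- nut6: One of seven equal, round brown macadamia nuts in the shell, a ball of 26 mm diameter, 10 g, in the cup at the start. Origin: its centre.
- susan_base: Lazy susan of bamboo: a flat round turntable of 340 mm diameter whose upper face is 30 mm above the table top. Its disc turns endlessly about the vertical axis, with slight friction, when pushed. Origin: on that axis at the height of the table top; z up.
- bottle: Bystander: steel bottle with a black lid and loop, 71 mm in diameter, 200 mm high in all (its top is 230 mm above the table top), standing on the lazy susan about 190 mm from the jar. Origin: centre of the underside; z up.
- jar_cap: Bystander: the jar's flat steel screw cap, 91 mm in diameter, 16 mm high, lying on the lazy susan's far side. Origin: centre of the underside.
- whistle: Bystander: white plastic whistle, 49 mm long, 25 mm high, 19 mm wide, lying on the lazy susan's near side. Origin: under its round chamber; x points along its mouthpiece.
- trainer: Bystander: black hand-grip trainer (two handles joined by a coil spring), 140 mm long, 116 mm wide, 22 mm high, lying on the table top beyond the cup. Origin: under its middle; x points to the coil.
Mind the look-alikes: they are no part of the job. What is meant by the jar is not green or purple, and is the larger of those in its own colour.

How it is judged:
By the outcome, as a careful person would: the job done as asked, in the order asked, and still so for the second after the job is handed in, with the robot touching nothing.
It also fails if it takes over 67 s, if anything falls off the work surface, if the arm or the gripper's body presses on something with over 40 N, if the wrist force passes 120 N, or if a joint passes its speed limit or range.

## Working session

There is one attempt and no reset: what is moved stays moved. The work goes in short steps, Python scripts to look and compute and a tool call to move; the robot and the scene stay as the last step left them, time stands still between calls to the robot, and variables do not carry over. Pictures are saved under pics/ and viewed, at most 10 in all, crops included, and the job is handed in when it is done.

Besides the shell and the picture viewer there is one more tool, called after "Call:" as a command line: name --argument value ..., lists and objects as JSON in quotes. jog_arm: Moves the arm, as the interface text tells. Its arguments: {"type":"object","properties":{"rows":{"type":"array"},"gripper":{"type":"number"}},"required":["rows"]}

```bash
mkdir -p pics; ls; python3 - <<'E'
from plant import telemetry,get_image,calibration
import cv2,numpy as np
for n in("scene","top"):
    im=get_image(n); cv2.imwrite(f"pics/{n}0.png",im[:,:,::-1]); np.save(f"pics/{n}0.npy",im)
    c=calibration(n); print(n,c, -np.array(c["R"]).T@np.array(c["t"]))
print(telemetry.observe())
E
```

```text
pics
scene {'camera_matrix': array([[479.59793517,   0.        , 326.75713631],
       [  0.        , 479.59793517, 240.71305115],
       [  0.        ,   0.        ,   1.        ]]), 'R': array([[ 0.29065328,  0.95677573,  0.01004311],
       [ 0.81799667, -0.24302172, -0.52136541],
       [-0.49638908,  0.1597518 , -0.85327442]]), 't': array([-184.84694683, -448.81086347, 1286.08203496])} [1059.24924138 -137.66763727  865.24288604]
top {'camera_matrix': array([[554.45252016,   0.        , 323.41929275],
       [  0.        , 554.45252016, 236.80586558],
       [  0.        ,   0.        ,   1.        ]]), 'R': array([[-0.01901022, -0.99980502, -0.00534206],
       [-0.99679449,  0.01936773, -0.07762495],
       [ 0.07771328,  0.00384927, -0.99696832]]), 't': array([ 37.22334905, 613.02394997, 916.99403108])} [540.50390593  21.81345297 961.99880194]
{'time_s': 0.1, 'joints': array([ 1.25701186e+00,  3.14130869e-01, -4.79937126e-02,  1.21022303e+00,
       -7.22469368e-06,  1.57081733e+00]), 'dq': array([-3.32961465e-05, -8.30235693e-04,  3.10649918e-04, -1.10952152e-03,
       -1.01505147e-04,  6.93702431e-04]), 'tau': array([-2.72315418e-03, -5.40767455e+01,  3.40540659e+01,  1.12242781e-02,
       -1.98627040e-04,  5.59549505e-06]), 'eef_pos': array([185.03241691, 570.19056544, 230.52903787]), 'tcp_rot': array([-3.14004137e+00,  7.25726995e-06,  2.82778720e+00]), 'ft_force': array([-0.40795558, -0.00816758, -0.54139756]), 'moment': array([-0.02939451,  0.02468622,  0.06074765]), 'finger_force': 0.0, 'gripper_width': 86.00908534439735}
```

View pics/scene0.png

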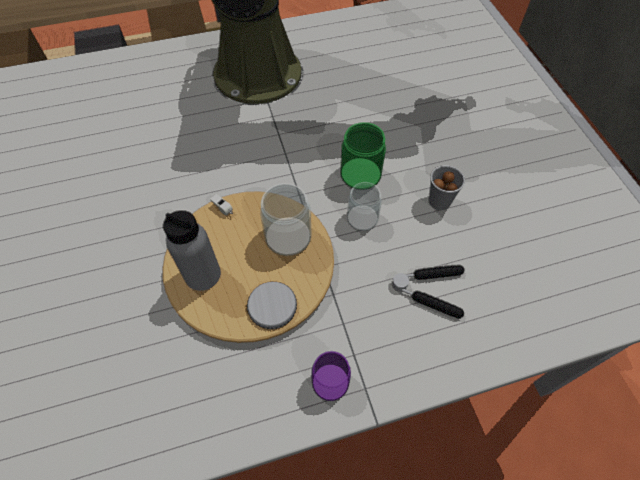

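View pics/top0.png

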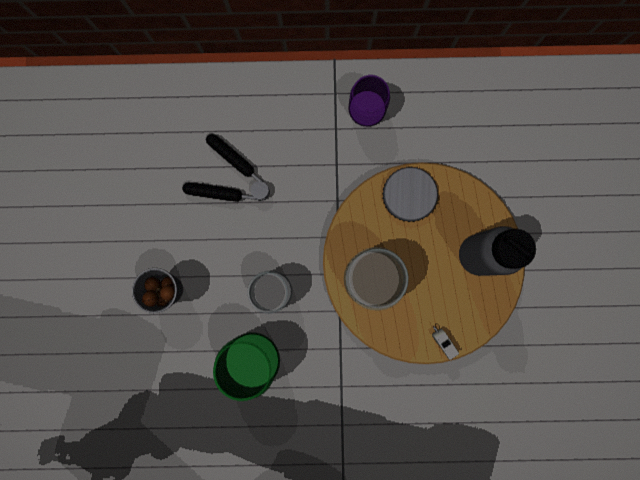

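The scene view shows the steel cup with nuts (rim at about 446,182), the clear jar on the turntable (rim about 286,200), and look-alikes: a small clear jar (365,205), a green one (363,155) and a purple one (331,375). In the top view the cup is at (157,291), the jar rim at (377,278), the small clear jar at (270,291) and green at (247,366).

```bash
python3 - <<'E'
import cv2,numpy as np
s=cv2.imread("pics/scene0.png");t=cv2.imread("pics/top0.png")
def crop(im,x,y):
    c=cv2.resize(im[y:y+75,x:x+100],None,fx=4,fy=4,interpolation=cv2.INTER_CUBIC)
    for i in range(0,100,20):
        cv2.putText(c,str(x+i),(i*4,10),0,.35,(0,0,255)); cv2.line(c,(i*4,0),(i*4,300),(0,0,255),1) 
    for j in range(0,75,15):
        cv2.putText(c,str(y+j),(0,j*4+10),0,.35,(255,0,0)); cv2.line(c,(0,j*4),(400,j*4),(255,0,0),1) 
    return c
cv2.imwrite("pics/comp.png",np.vstack([np.hstack([crop(t,110,255),crop(t,325,240)]),np.hstack([crop(s,396,150),crop(s,236,180)])]))
E
```

```text
(no output)
```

View pics/comp.png

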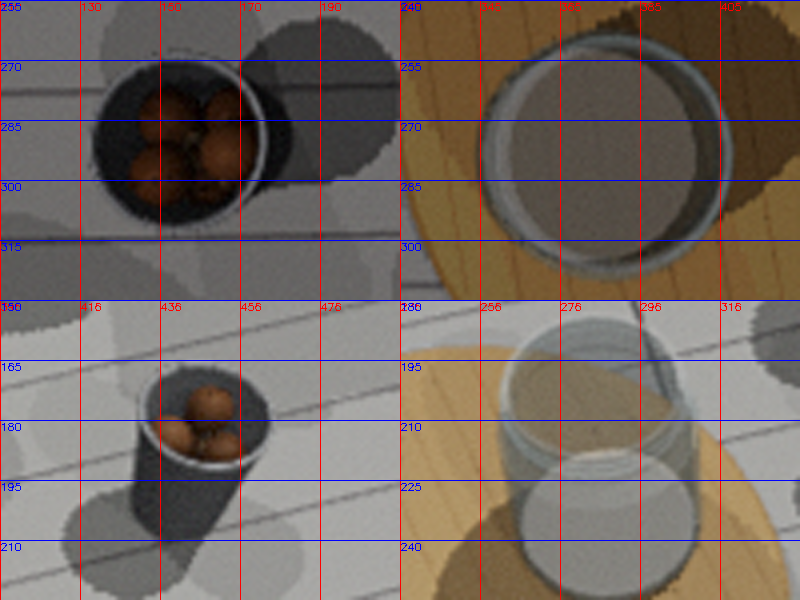

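The crops show the cup rim centred at top (155,290) and scene (447,178.7). The jar rim is centred at about top (379,278) and scene (283.5,202.5), and the jar floor at top (375.5,278) and scene (288.5,236).

```bash
cat > h.py <<'E'
from plant import telemetry,get_image,calibration
import cv2,numpy as np
from scipy.spatial.transform import Rotation as Ro
C={n:calibration(n) for n in("scene","top")}
P={n:c["camera_matrix"]@np.c_[c["R"],c["t"]] for n,c in C.items()}
def tri(ps,pt):
    X=cv2.triangulatePoints(P["scene"],P["top"],np.array(ps,float).reshape(2,1),np.array(pt,float).reshape(2,1))[:,0]
    return X[:3]/X[3]
def ray(n,p,z):
    c=C[n];d=c["R"].T@np.linalg.solve(c["camera_matrix"],[*p,1.]);o=-c["R"].T@c["t"]
    return o+d*(z-o[2])/d[2]
def proj(n,X):
    p=P[n]@[*X,1.];return p[:2]/p[2]
E
python3 - <<'E'
from h import *
for nm,s,t,z in(("cup rim",(447,178.7),(155,290),82),("jar rim",(283.5,202.5),(379,278),155),("jar floor",(288.5,236),(375.5,278),36),("green rim",(363,139),(0,0),0),("small rim",(365,193),(270,291),85),):
    print(nm,tri(s,t).round(1),ray("scene",s,z).round(1),ray("top",t,z).round(1))
# edge checks: extents of predicted rim circles
def ext(X,r):
    a=np.linspace(0,6.28,90)
    for n in C:
        p=np.array([proj(n,np.array(X)+[r*np.cos(q),r*np.sin(q),0]) for q in a]);print(n,p.min(0).round(1),p.max(0).round(1))
ext(np.r_[ray("top",(155,290),82)],35);ext(ray("top",(379,278),155),42)
# green, susan
print("green top centre @100",ray("top",(243,372),100), "susan",ray("top",(424,262),30))
print("bottle",ray("top",(515,248),230),"whistle",ray("top",(445,343),40),"cap",ray("top",(411,193),46),"trainer",ray("top",(228,168),10))
E
```

```text
cup rim [529.9 293.4  81.7] [530.  293.3  82. ] [529.8 293.3  82. ]
jar rim [541.8 -55.4 149.6] [545.5 -56.5 155. ] [541.9 -54.6 155. ]
jar floor [543.  -57.3  36.6] [543.9 -53.8  36. ] [542.2 -60.   36. ]
green rim [763.4 121.8 626.9] [303.7 193.1   0. ] [1055.7  601.4    0. ]
small rim [525.5 111.1  95.3] [518.8 115.9  85. ] [524.9 111.   85. ]
scene [430.1 165.7] [463.9 192.1]
top [132.9 267.9] [177.1 312.3]
scene [261.  182.5] [307.1 219.8]
top [350.  249.1] [408.  307.1]
green top centre @100 [402.44652476 152.23249343 100.        ] susan [ 567.46509386 -142.57473948   30.        ]
bottle [ 577.83613433 -227.86662589  230.        ] whistle [ 433.67744485 -170.84845446   40.        ] cap [ 682.25680574 -121.92020498   46.        ] trainer [738.04627746 189.26819669  10.        ]
```

```bash
cat >> h.py <<'E'
from scipy.linalg import expm,logm
def T(R,p):
    M=np.eye(4);M[:3,:3]=R;M[:3,3]=p;return M
def orient(phi,a):
    y=np.array([np.cos(phi),np.sin(phi),0]);z=np.array([-np.sin(phi)*np.sin(a),np.cos(phi)*np.sin(a),-np.cos(a)])
    return np.c_[np.cross(y,z),y,z]
def now():
    o=telemetry.observe();return T(Ro.from_euler("xyz",o["tcp_rot"]).as_matrix(),o["eef_pos"])
def rows(A,B,n):
    "n equal screw steps from A to B, as one row"
    S=expm(logm(np.linalg.inv(A)@B).real/n)
    r=np.r_[S[:3,3]/10,Ro.from_matrix(S[:3,:3]).as_rotvec()]
    Q=A.copy();mid=[]
    for i in range(n):
        Q=Q@S;mid.append(Q[:3,3])
    print(n,"x",r.round(3).tolist(),"mid",mid[n//2-1].round(),"end",B[:3,3].round(1))
E
python3 - <<'E'
from h import *
R=orient(.1,.84);g=np.array([530,293.3,55])+19*R[:,2]
A=now();W=T(R,[533,190,235]);Pp=T(R,g-110*R[:,2]);G=T(R,g)
rows(A,W,24);rows(W,Pp,8);rows(Pp,G,12)
E
```

```text
24 x [-2.141, 0.086, -0.924, -0.02, 0.031, 0.045] mid [413. 430. 292.] end [533. 190. 235.]
8 x [-0.815, 0.092, 1.324, 0.0, -0.0, -0.0] mid [535. 208. 175.] end [536.8 225.9 115.7]
12 x [0.0, -0.0, 0.917, 0.0, -0.0, -0.0] mid [533. 267.  79.] end [528.6 307.4  42.3]
```

Call:
jog_arm --rows '[[[-2.14,0.09,-0.92,-0.02,0.031,0.045],[-2.14,0.09,-0.92,-0.02,0.031,0.045],[-2.14,0.09,-0.92,-0.02,0.031,0.045],[-2.14,0.09,-0.92,-0.02,0.031,0.045],[-2.14,0.09,-0.92,-0.02,0.031,0.045],[-2.14,0.09,-0.92,-0.02,0.031,0.045],[-2.14,0.09,-0.92,-0.02,0.031,0.045],[-2.14,0.09,-0.92,-0.02,0.031,0.045],[-2.14,0.09,-0.92,-0.02,0.031,0.045],[-2.14,0.09,-0.92,-0.02,0.031,0.045],[-2.14,0.09,-0.92,-0.02,0.031,0.045],[-2.14,0.09,-0.92,-0.02,0.031,0.045]]]' --gripper 8.54

```text
time_s: 1.1
eef_pos: [413.8, 430.1, 292.5]
tcp_rot: [3.005, -0.418, 2.306]
ft_force: [0.7, 0.8, 0.2]
gripper_width: 85.6
finger_force: 0.0
```

Call:
jog_arm --rows '[[[-2.14,0.09,-0.92,-0.02,0.031,0.045],[-2.14,0.09,-0.92,-0.02,0.031,0.045],[-2.14,0.09,-0.92,-0.02,0.031,0.045],[-2.14,0.09,-0.92,-0.02,0.031,0.045],[-2.14,0.09,-0.92,-0.02,0.031,0.045],[-2.14,0.09,-0.92,-0.02,0.031,0.045],[-2.14,0.09,-0.92,-0.02,0.031,0.045],[-2.14,0.09,-0.92,-0.02,0.031,0.045],[-2.14,0.09,-0.92,-0.02,0.031,0.045],[-2.14,0.09,-0.92,-0.02,0.031,0.045],[-2.14,0.09,-0.92,-0.02,0.031,0.045],[-2.14,0.09,-0.92,-0.02,0.031,0.045]]]'

```text
time_s: 2.1
eef_pos: [535.1, 191.1, 234.4]
tcp_rot: [-3.137, -0.841, 1.672]
ft_force: [0.6, -0.5, -0.3]
gripper_width: 85.3
finger_force: 0.0
```

```bash
python3 - <<'E'
from h import *
o=telemetry.observe();print(o["time_s"],o["joints"].round(2),o["eef_pos"].round(1))
R=orient(.1,.84);g=np.array([530,293.3,55])+19*R[:,2]
print(np.degrees(Ro.from_matrix(now()[:3,:3].T@R).as_rotvec()).round(2))
rows(now(),T(R,g-110*R[:,2]),10)
E
```

```text
2.1 [-0.1   0.37 -0.23  1.19  0.82  1.28] [535.1 191.1 234.4]
[-0.28 -0.05  0.04]
10 x [-0.655, 0.054, 1.048, -0.0, -0.0, 0.0] mid [536. 208. 175.] end [536.8 225.9 115.7]
```

Call:
jog_arm --rows '[[[-0.65,0.05,1.05,0,0,0],[-0.65,0.05,1.05,0,0,0],[-0.65,0.05,1.05,0,0,0],[-0.65,0.05,1.05,0,0,0],[-0.65,0.05,1.05,0,0,0],[-0.65,0.05,1.05,0,0,0],[-0.65,0.05,1.05,0,0,0],[-0.65,0.05,1.05,0,0,0],[-0.65,0.05,1.05,0,0,0],[-0.65,0.05,1.05,-0.005,0,0],[0,0,0,0,0,0]]]'

```text
time_s: 3.02
eef_pos: [533.9, 227.5, 114.0]
tcp_rot: [-3.138, -0.839, 1.671]
ft_force: [-0.1, 0.8, -0.3]
gripper_width: 85.5
finger_force: 0.0
```

```bash
python3 - <<'E'
from h import *
o=telemetry.observe();print(o["joints"].round(2),o["eef_pos"].round(1))
R=orient(.1,.84);g=np.array([530,293.3,55])+19*R[:,2]
print(np.degrees(Ro.from_matrix(now()[:3,:3].T@R).as_rotvec()).round(2))
print(((T(R,g)[:3,3]-o["eef_pos"])@now()[:3,:3]).round(1))
s=get_image("scene");cv2.imwrite("pics/pre.png",cv2.resize(s[100:300,300:560,::-1],None,fx=3,fy=3))
E
```

```text
[-0.03  0.47 -0.39  0.87  0.83  1.37] [533.9 227.5 114. ]
[-0.24  0.04  0.02]
[1.000e-01 3.100e+00 1.074e+02]
```

View pics/pre.png

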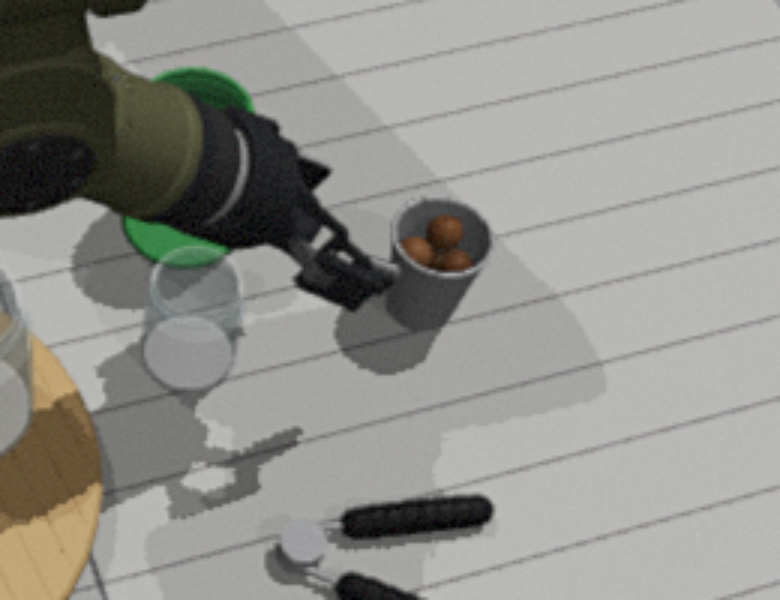

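The gripper is poised at the cup's near side. In the crop its fingers are at about (345,280), the cup rim is at (440,235), and the wrist clears the green and small jars. I'm centring 3 mm sideways and moving in.

Call:
jog_arm --rows '[[[0,0.16,0.4,-0.004,0,0],[0,0.16,0.6,0,0,0],[0,0,1.0,0,0,0],[0,0,1.0,0,0,0],[0,0,1.0,0,0,0],[0,0,1.0,0,0,0],[0,0,1.0,0,0,0],[0,0,1.0,0,0,0],[0,0,1.0,0,0,0],[0,0,0.4,0,0,0],[0,0,0,0,0,0]]]'

```text
time_s: 3.98
eef_pos: [532.6, 290.5, 60.2]
tcp_rot: [3.136, -0.84, 1.676]
ft_force: [0.6, -0.5, 0.0]
gripper_width: 85.4
finger_force: 0.0
```

```bash
python3 - <<'E'
from h import *
o=telemetry.observe();print(o["joints"].round(2),o["eef_pos"].round(1),o["ft_force"].round(1))
R=orient(.1,.84);g=np.array([530,293.3,55])+19*R[:,2]
print(((g-o["eef_pos"])@now()[:3,:3]).round(1),np.degrees(Ro.from_matrix(now()[:3,:3].T@R).as_rotvec()).round(2))
s=get_image("top");cv2.imwrite("pics/pre2.png",cv2.resize(s[220:380,100:300,::-1],None,fx=3,fy=3))
E
```

```text
[ 0.08  0.51 -0.48  0.6   0.84  1.54] [532.6 290.5  60.2] [ 0.6 -0.5  0. ]
[-1.8 -2.3 24.7] [0.11 0.02 0.19]
```

View pics/pre2.png

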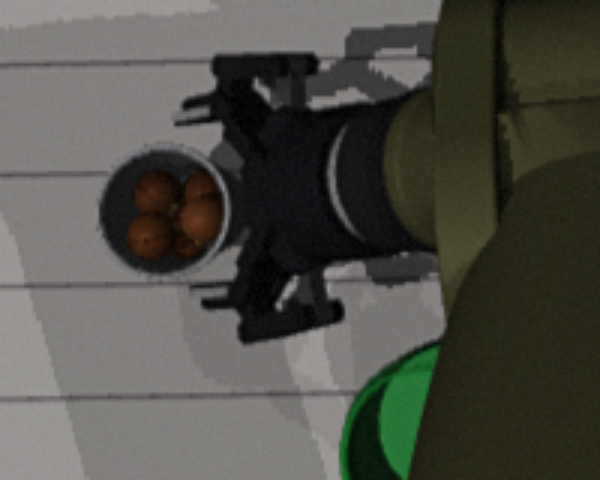

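The fingers straddle the cup, with tips in the crop at (180,115) and (205,295) and the cup rim at (165,212). About 25 mm remains, plus a small correction.

Call:
jog_arm --rows '[[[-0.09,-0.1,0.6,0,0,0],[-0.09,-0.1,0.6,0,0,0],[0,0,0.6,0,0,0],[0,0,0.6,0,0,0],[0,0,0,0,0,0],[0,0,0,0,0,0]]]'

```text
time_s: 4.53
eef_pos: [528.9, 306.5, 42.7]
tcp_rot: [3.137, -0.84, 1.675]
ft_force: [0.8, 1.2, 0.1]
gripper_width: 85.7
finger_force: 0.0
```

```bash
python3 - <<'E'
from h import *
o=telemetry.observe();print(o["joints"].round(2),o["eef_pos"].round(1),o["ft_force"].round(1))
R=orient(.1,.84);g=np.array([530,293.3,55])+19*R[:,2]
print(((g-o["eef_pos"])@now()[:3,:3]).round(1))
E
```

```text
[ 0.11  0.53 -0.5   0.53  0.84  1.59] [528.9 306.5  42.7] [0.8 1.2 0.1]
[ 0.3 -0.2  0.9]
```

Within a millimetre of the target, no contact. Closing.

Call:
jog_arm --rows '[[[0,0,0,0,0,0],[0,0,0,0,0,0],[0,0,0,0,0,0],[0,0,0,0,0,0],[0,0,0,0,0,0],[0,0,0,0,0,0],[0,0,0,0,0,0],[0,0,0,0,0,0],[0,0,0,0,0,0],[0,0,0,0,0,0],[0,0,0,0,0,0],[0,0,0,0,0,0]]]' --gripper 4

```text
time_s: 5.53
eef_pos: [529.9, 306.4, 43.7]
tcp_rot: [3.134, -0.84, 1.676]
ft_force: [-0.3, -3.2, 6.4]
gripper_width: 63.9
finger_force: 64.0
```

```bash
cat >> h.py <<'E'
import os
PHI=.1
def save():
    np.save("rel.npy",np.linalg.inv(T(Ro.from_euler("z",PHI).as_matrix(),[530,293.3,0]))@now())
def cuppose(th,lip):
    "tool pose with the cup tilted th (deg) to +v and its lower lip at lip"
    R=(Ro.from_euler("z",PHI)*Ro.from_euler("x",-th,degrees=True)).as_matrix()
    return T(R,np.array(lip)-R@[0,35,82])@np.load("rel.npy")
def jarlip(d,h):
    return np.array([543,-56,155])+[np.sin(PHI)*d,-np.cos(PHI)*d,h]
def cupnow():
    M=now()@np.linalg.inv(np.load("rel.npy"));lip=M[:3,:3]@[0,35,82]+M[:3,3]-[543,-56,155]
    print("lip rel: d,h,u",(-(lip@[-np.sin(PHI),np.cos(PHI),0])).round(1),lip[2].round(1),(lip@[np.cos(PHI),np.sin(PHI),0]).round(1),"tilt",np.degrees(np.arccos(M[2,2])).round(1),"foot",M[:3,3].round(1))
E
python3 - <<'E'
from h import *
save(); A=now()
B=A.copy();B[2,3]+=150
M=cuppose(45,jarlip(20,70))
rows(A,B,12);rows(B,M,36)
M2=cuppose(60,jarlip(20,28));rows(M,M2,12)
E
```

```text
12 x [0.931, 0.006, -0.834, -0.0, 0.0, 0.0] mid [530. 306. 119.] end [529.9 306.4 193.7]
36 x [-1.06, -0.062, -0.586, 0.0, -0.022, -0.0] mid [540.  92. 161.] end [ 550.4 -118.2  213.5]
12 x [0.004, -0.001, 0.256, 0.0, -0.022, -0.0] mid [ 550. -118.  198.] end [ 550.6 -119.7  182.9]
```

Call:
jog_arm --rows '[[[0.4,0,-0.36,0,0,0],[0.8,0,-0.71,0,0,0],[1.1,0,-0.99,0,0,0],[1.3,0,-1.16,0,0,0],[1.3,0,-1.16,0,0,0],[1.3,0,-1.16,0,0,0],[1.3,0,-1.16,0,0,0],[1.3,0,-1.16,0,0,0],[1.3,0,-1.16,0,0,0],[1.1,0,-0.99,0,0,0],[0.8,0,-0.71,0,0,0],[0.4,0,-0.36,0,0,0]]]'

```text
time_s: 6.53
eef_pos: [529.1, 306.5, 211.2]
tcp_rot: [3.133, -0.839, 1.677]
ft_force: [0.8, 0.5, -1.5]
gripper_width: 64.1
finger_force: 65.3
```

```bash
python3 - <<'E'
from h import *
o=telemetry.observe();print(o["time_s"],o["eef_pos"].round(1),o["ft_force"].round(1),o["gripper_width"],o["finger_force"]);cupnow()
A=now();M=cuppose(45,jarlip(20,70));rows(A,M,36)
E
```

```text
6.5333 [529.1 306.5 211.2] [ 0.8  0.5 -1.5] 64.10293080509621 65.31385916867293
lip rel: d,h,u -384.1 94.4 21.2 tilt 0.1 foot [529.3 293.4 167.5]
36 x [-1.083, -0.061, -0.541, 0.0, -0.022, -0.0] mid [540.  94. 170.] end [ 550.4 -118.2  213.5]
```

Call:
jog_arm --rows '[[[0,0,0,0,-0.03,0],[0,0,0,0,-0.05,0],[0,0,0,0,-0.075,0],[0,0,0,0,-0.08,0],[0,0,0,0,-0.08,0],[0,0,0,0,-0.08,0],[0,0,0,0,-0.08,0],[0,0,0,0,-0.08,0],[0,0,0,0,-0.08,0],[0,0,0,0,-0.07,0],[0,0,0,0,-0.05,0],[0,0,0,0,-0.03,0]]]'

```text
time_s: 7.53
eef_pos: [527.9, 307.5, 208.9]
tcp_rot: [3.139, -0.052, 1.672]
ft_force: [-0.2, 0.3, -1.7]
gripper_width: 64.2
finger_force: 65.4
```

```bash
python3 - <<'E'
from h import *
cupnow();A=now();M=cuppose(45,jarlip(20,70));rows(A,M,24);print(telemetry.observe()["joints"].round(2))
E
```

```text
lip rel: d,h,u -405.9 65.4 20.2 tilt 45.2 foot [530.7 267.4 187.3]
24 x [-1.77, -0.088, -0.114, -0.0, 0.0, -0.0] mid [539.  95. 211.] end [ 550.4 -118.2  213.5]
[ 0.5   0.32 -0.09  1.14  0.05  1.97]
```

Call:
jog_arm --rows '[[[-0.6,-0.03,-0.1,0,0,0],[-1.2,-0.06,-0.1,0,0,0],[-1.8,-0.09,-0.12,0,0,0],[-2.0,-0.1,-0.12,0,0,0],[-2.0,-0.1,-0.12,0,0,0],[-2.0,-0.1,-0.12,0,0,0],[-2.0,-0.1,-0.12,0,0,0],[-2.0,-0.1,-0.12,0,0,0],[-2.0,-0.1,-0.12,0,0,0],[-2.0,-0.1,-0.12,0,0,0],[-2.0,-0.1,-0.12,0,0,0],[-2.0,-0.1,-0.12,0,0,0]]]'

```text
time_s: 8.53
eef_pos: [538.6, 87.3, 211.3]
tcp_rot: [3.138, -0.055, 1.669]
ft_force: [0.6, -0.3, -1.4]
gripper_width: 64.3
finger_force: 65.4
```

Call:
jog_arm --rows '[[[-2.0,-0.1,-0.12,0,0,0],[-2.0,-0.1,-0.12,0,0,0],[-2.0,-0.1,-0.12,0,0,0],[-2.0,-0.1,-0.12,0,0,0],[-2.0,-0.1,-0.12,0,0,0],[-2.0,-0.1,-0.12,0,0,0],[-2.0,-0.1,-0.12,0,0,0],[-2.0,-0.1,-0.12,0,0,0],[-1.9,-0.1,-0.1,0,0,0],[-1.5,-0.1,-0.1,0,0,0],[-1.0,-0.05,-0.1,0,0,0],[-0.5,0,0,0,0,0]]]'

```text
time_s: 9.53
eef_pos: [549.0, -121.6, 212.5]
tcp_rot: [3.138, -0.055, 1.668]
ft_force: [0.4, 0.4, -1.8]
gripper_width: 64.4
finger_force: 65.5
```

```bash
python3 - <<'E'
from h import *
cupnow();A=now();M=cuppose(60,jarlip(18,30));rows(A,M,12);print(telemetry.observe()["joints"].round(2))
rows(M,cuppose(76,jarlip(18,30)),12)
s=get_image("scene");t=get_image("top");cv2.imwrite("pics/over.png",np.vstack([cv2.resize(i,None,fx=2,fy=2) for i in(s[100:250,150:450,::-1],t[200:350,300:600,::-1])]))
E
```

```text
lip rel: d,h,u 23.3 69.0 -1.5 tilt 45.0 foot [ 551.5 -161.7  190.8]
12 x [0.046, 0.014, 0.228, 0.0, -0.022, -0.001] mid [ 550. -119.  199.] end [ 550.4 -117.7  184.9]
[-0.25  0.26 -0.16  1.16  0.05  1.22]
12 x [-0.02, 0.0, -0.101, 0.0, -0.023, -0.0] mid [ 550. -117.  191.] end [ 550.2 -116.1  197.1]
```

View pics/over.png

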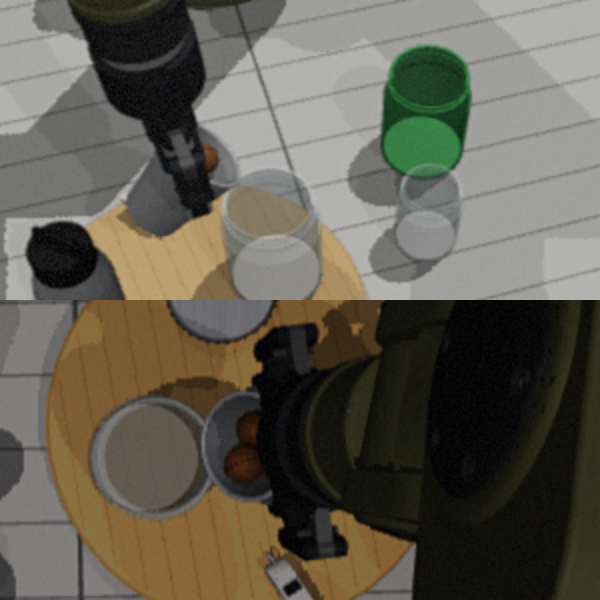

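The cup hangs tilted 45° next to the jar mouth, nuts inside. In the crops the cup lip is at about (205,440) and the jar rim centre is at (155,457). The bottle and whistle are clear. I'll check the lip position by ray.

```bash
python3 - <<'E'
from h import *
print("lip ray",ray("top",(402,272),224).round(1),"model",(jarlip(23.3,69)+[-1.5,0,0]).round(1),proj("top",jarlip(23.3,69)))
E
```

```text
lip ray [549.2 -78.7 224. ] model [543.8 -79.2 224. ] [402.41680442 274.88050326]
```

Call:
jog_arm --rows '[[[0.05,0.01,0.23,0,-0.022,0],[0.05,0.01,0.23,0,-0.022,0],[0.05,0.01,0.23,0,-0.022,0],[0.05,0.01,0.23,0,-0.022,0],[0.05,0.01,0.23,0,-0.022,0],[0.05,0.01,0.23,0,-0.022,0],[0.05,0.01,0.23,0,-0.022,0],[0.05,0.01,0.23,0,-0.022,0],[0.05,0.01,0.23,0,-0.022,0],[0.05,0.01,0.23,0,-0.022,0],[0.05,0.01,0.23,0,-0.022,0],[0.05,0.01,0.23,0,-0.022,0]]]'

```text
time_s: 10.63
eef_pos: [550.8, -115.1, 184.5]
tcp_rot: [3.137, 0.211, 1.67]
ft_force: [0.8, 0.0, -2.3]
gripper_width: 63.9
finger_force: 65.5
```

```bash
python3 - <<'E'
from h import *
cupnow();A=now();M=cuppose(76,jarlip(15,28));rows(A,M,12);rows(M,cuppose(90,jarlip(15,28)),24);rows(M,cuppose(104,jarlip(15,28)),24)
E
```

```text
lip rel: d,h,u 15.4 29.4 0.9 tilt 60.3 foot [ 553.9 -159.4  174.1]
12 x [-0.013, -0.006, -0.089, 0.0, -0.023, -0.0] mid [ 550. -114.  190.] end [ 549.9 -113.1  195.1]
24 x [-0.009, 0.0, -0.044, 0.0, -0.01, -0.0] mid [ 550. -111.  200.] end [ 549.5 -108.9  205. ]
24 x [-0.018, 0.0, -0.088, 0.0, -0.02, -0.0] mid [ 549. -109.  205.] end [ 548.8 -102.5  213.6]
```

Call:
jog_arm --rows '[[[-0.01,-0.03,-0.09,0,-0.023,0],[-0.01,-0.03,-0.09,0,-0.023,0],[-0.01,-0.03,-0.09,0,-0.023,0],[-0.01,-0.03,-0.09,0,-0.023,0],[-0.01,-0.03,-0.09,0,-0.023,0],[-0.01,-0.03,-0.09,0,-0.023,0],[-0.01,-0.03,-0.09,0,-0.023,0],[-0.01,-0.03,-0.09,0,-0.023,0],[-0.01,-0.03,-0.09,0,-0.023,0],[-0.01,-0.03,-0.09,0,-0.023,0],[-0.01,-0.03,-0.09,0,-0.023,0],[-0.01,-0.03,-0.09,0,-0.023,0]]]'

```text
time_s: 11.63
eef_pos: [546.9, -112.9, 195.4]
tcp_rot: [3.137, 0.488, 1.668]
ft_force: [0.1, -0.5, -2.2]
gripper_width: 63.9
finger_force: 65.5
```

Call:
jog_arm --rows '[[[-0.01,0,-0.05,0,-0.012,0],[-0.01,0,-0.05,0,-0.012,0],[-0.01,0,-0.05,0,-0.012,0],[-0.01,0,-0.05,0,-0.012,0],[-0.01,0,-0.05,0,-0.012,0],[-0.01,0,-0.05,0,-0.012,0],[-0.01,0,-0.05,0,-0.012,0],[-0.01,0,-0.05,0,-0.012,0],[-0.01,0,-0.05,0,-0.012,0],[-0.01,0,-0.05,0,-0.012,0],[-0.01,0,-0.05,0,-0.012,0],[-0.01,0,-0.05,0,-0.012,0]]]'

```text
time_s: 12.63
eef_pos: [546.7, -110.9, 201.1]
tcp_rot: [3.137, 0.631, 1.668]
ft_force: [0.5, -0.9, -1.7]
gripper_width: 64.1
finger_force: 65.4
```

```bash
python3 - <<'E'
from h import *
cupnow();A=now();rows(A,cuppose(93,jarlip(13,28)),12);rows(A,cuppose(106,jarlip(13,28)),24);print(telemetry.observe()["ft_force"])
s=get_image("scene");t=get_image("top");cv2.imwrite("pics/pour1.png",np.vstack([cv2.resize(i,None,fx=2,fy=2) for i in(s[100:250,150:450,::-1],t[200:350,300:600,::-1])]))
E
```

```text
lip rel: d,h,u 14.7 28.0 -2.7 tilt 84.3 foot [ 549.8 -155.6  209.7]
12 x [-0.0, 0.025, -0.064, -0.0, -0.013, -0.001] mid [ 548. -108.  204.] end [ 549.2 -105.7  206.9]
24 x [-0.009, 0.013, -0.073, -0.0, -0.016, -0.0] mid [ 548. -106.  208.] end [548.5 -99.4 214.7]
[ 0.45641608 -0.88148273 -1.68634487]
```

View pics/pour1.png

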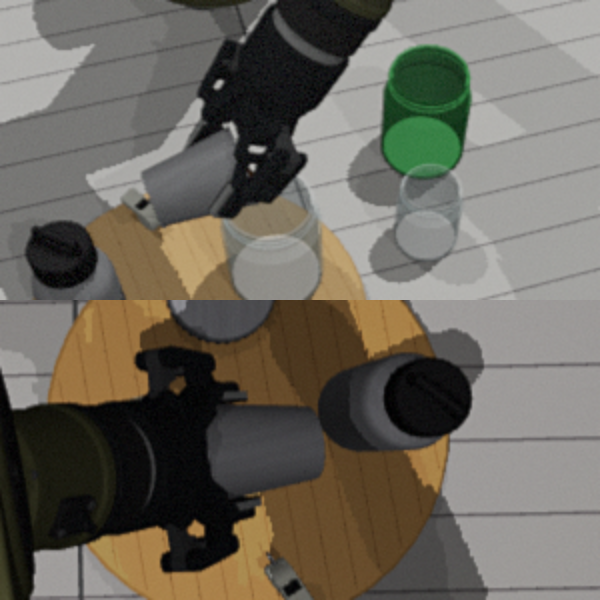

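The cup is at 84° with its mouth over the jar and no nuts out yet. The foot (crop 325,440) stays clear of the bottle. Continuing the tilt slowly.

Call:
jog_arm --rows '[[[0,0,-0.06,0,-0.013,0],[0,0,-0.06,0,-0.013,0],[0,0,-0.06,0,-0.013,0],[0,0,-0.06,0,-0.013,0],[0,0,-0.06,0,-0.013,0],[0,0,-0.06,0,-0.013,0],[0,0,-0.06,0,-0.013,0],[0,0,-0.06,0,-0.013,0],[0,0,-0.06,0,-0.013,0],[0,0,-0.06,0,-0.013,0],[0,0,-0.06,0,-0.013,0],[0,0,-0.06,0,-0.013,0]]]'

```text
time_s: 13.73
eef_pos: [546.2, -106.2, 206.6]
tcp_rot: [3.136, 0.787, 1.667]
ft_force: [0.8, 0.7, -1.9]
gripper_width: 63.8
finger_force: 65.6
```

Call:
jog_arm --rows '[[[-0.02,0,-0.08,0,-0.02,0],[-0.02,0,-0.08,0,-0.02,0],[-0.02,0,-0.08,0,-0.02,0],[-0.02,0,-0.08,0,-0.02,0],[-0.02,0,-0.08,0,-0.02,0],[-0.02,0,-0.08,0,-0.02,0],[-0.02,0,-0.08,0,-0.02,0],[-0.02,0,-0.08,0,-0.02,0],[-0.02,0,-0.08,0,-0.02,0],[-0.02,0,-0.08,0,-0.02,0],[-0.02,0,-0.08,0,-0.02,0],[-0.02,0,-0.08,0,-0.02,0]]]'

```text
time_s: 14.73
eef_pos: [545.6, -100.3, 214.5]
tcp_rot: [3.134, 1.027, 1.664]
ft_force: [-1.2, 0.0, -2.0]
gripper_width: 63.8
finger_force: 65.7
```

Call:
jog_arm --rows '[[[0,0,0,0,0,0],[0,0,0,0,0,0],[0,0,0,0,0,0],[0,0,0,0,0,0],[0,0,0,0,0,0],[0,0,0,0,0,0],[0,0,0,0,0,0],[0,0,0,0,0,0],[0,0,0,0,0,0],[0,0,0,0,0,0],[0,0,0,0,0,0],[0,0,0,0,0,0]]]'

```text
time_s: 15.73
eef_pos: [545.6, -100.4, 214.4]
tcp_rot: [3.134, 1.025, 1.664]
ft_force: [-0.8, 0.4, -1.5]
gripper_width: 64.2
finger_force: 65.7
```

```bash
python3 - <<'E'
from h import *
cupnow();A=now();rows(A,cuppose(60,jarlip(20,40)),16);print(telemetry.observe()["joints"].round(2))
s=get_image("scene");t=get_image("top");cv2.imwrite("pics/pour2.png",np.vstack([cv2.resize(i,None,fx=2,fy=2) for i in(s[100:250,150:450,::-1],t[200:350,300:600,::-1])]))
E
```

```text
lip rel: d,h,u 14.2 27.2 -2.7 tilt 106.9 foot [ 547.9 -138.4  239.5]
16 x [-0.027, 0.018, 0.176, -0.0, 0.051, -0.0] mid [ 548. -112.  207.] end [ 550.6 -119.7  194.9]
[ 0.34  0.44 -0.31  1.19 -0.98  2.01]
```

View pics/pour2.png

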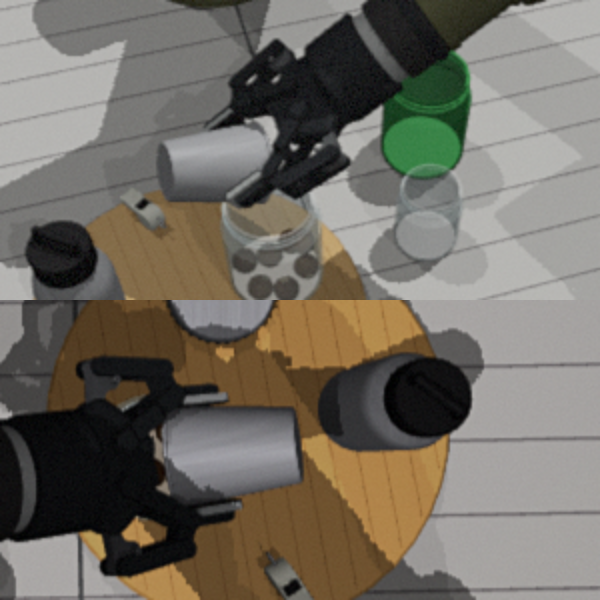

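The jar shows at least five or six nuts on its floor (crop about 245–307, 255–287), none outside. I'm tipping a further 9° to be certain the cup is empty, then swinging back.

Call:
jog_arm --rows '[[[-0.02,0,-0.08,0,-0.02,0],[-0.02,0,-0.08,0,-0.02,0],[-0.02,0,-0.08,0,-0.02,0],[-0.02,0,-0.08,0,-0.02,0],[-0.02,0,-0.08,0,-0.02,0],[-0.02,0,-0.08,0,-0.02,0],[-0.02,0,-0.08,0,-0.02,0],[-0.02,0,-0.08,0,-0.02,0],[0,0,0,0,0,0],[0,0,0,0,0,0],[0,0,0,0,0,0],[0,0,0,0,0,0]]]'

```text
time_s: 16.83
eef_pos: [545.2, -95.5, 219.0]
tcp_rot: [3.129, 1.185, 1.659]
ft_force: [0.3, 0.9, -1.4]
gripper_width: 64.2
finger_force: 65.7
```

```bash
python3 - <<'E'
from h import *
cupnow();A=now();rows(A,cuppose(50,jarlip(25,75)),24);print(telemetry.observe()["joints"].round(2))
E
```

```text
lip rel: d,h,u 14.8 27.4 -2.6 tilt 116.0 foot [ 547.  -129.   249.9]
24 x [-0.111, 0.012, 0.064, -0.0, 0.048, -0.0] mid [ 548. -109.  225.] end [ 551.  -124.   222.2]
[ 0.39  0.56 -0.27  1.35 -1.1   2.24]
```

Call:
jog_arm --rows '[[[-0.11,0.01,0.06,0,0.048,0],[-0.11,0.01,0.06,0,0.048,0],[-0.11,0.01,0.06,0,0.048,0],[-0.11,0.01,0.06,0,0.048,0],[-0.11,0.01,0.06,0,0.048,0],[-0.11,0.01,0.06,0,0.048,0],[-0.11,0.01,0.06,0,0.048,0],[-0.11,0.01,0.06,0,0.048,0],[-0.11,0.01,0.06,0,0.048,0],[-0.11,0.01,0.06,0,0.048,0],[-0.11,0.01,0.06,0,0.048,0],[-0.11,0.01,0.06,0,0.048,0]]]'

```text
time_s: 17.83
eef_pos: [547.5, -108.9, 225.6]
tcp_rot: [3.135, 0.607, 1.667]
ft_force: [0.2, 0.5, -1.4]
gripper_width: 64.1
finger_force: 65.6
```

Call:
jog_arm --rows '[[[-0.11,0.01,0.06,0,0.048,0],[-0.11,0.01,0.06,0,0.048,0],[-0.11,0.01,0.06,0,0.048,0],[-0.11,0.01,0.06,0,0.048,0],[-0.11,0.01,0.06,0,0.048,0],[-0.11,0.01,0.06,0,0.048,0],[-0.11,0.01,0.06,0,0.048,0],[-0.11,0.01,0.06,0,0.048,0],[-0.11,0.01,0.06,0,0.048,0],[-0.11,0.01,0.06,0,0.048,0],[-0.11,0.01,0.06,0,0.048,0],[-0.11,0.01,0.06,0,0.048,0]]]'

```text
time_s: 18.83
eef_pos: [550.1, -123.7, 223.3]
tcp_rot: [3.137, 0.032, 1.67]
ft_force: [-0.6, 0.3, -1.7]
gripper_width: 64.2
finger_force: 65.6
```

```bash
python3 - <<'E'
from h import *
cupnow();A=now();B=A.copy();B[:3,3]=[529,308,226];rows(A,B,24);print(telemetry.observe()["joints"].round(2))
s=get_image("scene");t=get_image("top");cv2.imwrite("pics/after.png",np.hstack([cv2.resize(i,None,fx=4,fy=4) for i in(s[170:260,230:330,::-1],t[235:325,325:425,::-1])]))
E
```

```text
lip rel: d,h,u 24.6 76.0 -0.7 tilt 50.0 foot [ 553.  -165.5  205.1]
24 x [1.797, 0.092, -0.069, -0.0, 0.0, -0.0] mid [540.  92. 225.] end [529. 308. 226.]
[-0.2   0.24 -0.17  1.15 -0.03  1.27]
```

View pics/after.png

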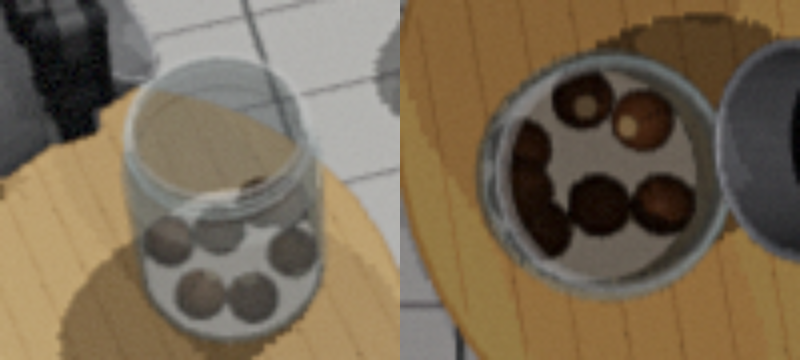

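The top view shows all seven nuts in the jar, at about (583,100), (643,120), (532,145), (530,190), (552,230), (598,205) and (663,205). The visible part of the cup is empty. Carrying it back.

Call:
jog_arm --rows '[[[0.6,0.03,-0.02,0,0,0],[1.2,0.06,-0.05,0,0,0],[1.8,0.09,-0.07,0,0,0],[2.0,0.1,-0.07,0,0,0],[2.0,0.1,-0.07,0,0,0],[2.0,0.1,-0.07,0,0,0],[2.0,0.1,-0.07,0,0,0],[2.0,0.1,-0.07,0,0,0],[2.0,0.1,-0.07,0,0,0],[2.0,0.1,-0.07,0,0,0],[2.0,0.1,-0.07,0,0,0],[2.0,0.1,-0.07,0,0,0]]]'

```text
time_s: 19.93
eef_pos: [538.4, 95.6, 223.2]
tcp_rot: [3.137, 0.034, 1.673]
ft_force: [0.8, -0.2, -0.3]
gripper_width: 64.6
finger_force: 65.7
```

Call:
jog_arm --rows '[[[2.0,0.1,-0.07,0,0,0],[2.0,0.1,-0.07,0,0,0],[2.0,0.1,-0.07,0,0,0],[2.0,0.1,-0.07,0,0,0],[2.0,0.1,-0.07,0,0,0],[2.0,0.1,-0.07,0,0,0],[2.0,0.1,-0.07,0,0,0],[2.0,0.1,-0.07,0,0,0],[2.0,0.1,-0.07,0,0,0],[1.8,0.1,-0.07,0,0,0],[1.2,0.06,-0.05,0,0,0],[0.6,0.03,-0.02,0,0,0]]]'

```text
time_s: 20.93
eef_pos: [527.5, 311.7, 223.6]
tcp_rot: [3.137, 0.033, 1.674]
ft_force: [1.1, -0.2, -0.1]
gripper_width: 64.1
finger_force: 65.6
```

Call:
jog_arm --rows '[[[0,0,0,0,0.035,0],[0,0,0,0,0.06,0],[0,0,0,0,0.08,0],[0,0,0,0,0.09,0],[0,0,0,0,0.09,0],[0,0,0,0,0.09,0],[0,0,0,0,0.09,0],[0,0,0,0,0.09,0],[0,0,0,0,0.09,0],[0,0,0,0,0.08,0],[0,0,0,0,0.05,0],[0,0,0,0,0.028,0]]]'

```text
time_s: 21.93
eef_pos: [528.0, 307.8, 222.2]
tcp_rot: [3.139, -0.84, 1.67]
ft_force: [0.6, -0.1, -1.1]
gripper_width: 64.0
finger_force: 65.6
```

```bash
python3 - <<'E'
from h import *
cupnow();A=now();B=T(Ro.from_euler("z",PHI).as_matrix(),[530,293,20])@np.load("rel.npy")
rows(A,B,12);print(telemetry.observe()["joints"].round(2),telemetry.observe()["ft_force"].round(1))
E
```

```text
lip rel: d,h,u -385.4 105.5 20.4 tilt 0.2 foot [528.  294.6 178.5]
12 x [-0.994, 0.01, 0.87, -0.0, 0.0, -0.0] mid [529. 307. 143.] end [529.9 306.1  63.7]
[ 0.11  0.3  -0.34  0.91  0.84  1.59] [ 0.6 -0.1 -1.1]
```

Call:
jog_arm --rows '[[[-0.5,0.01,0.44,0,0,0],[-0.9,0.01,0.8,0,0,0],[-1.2,0.01,1.05,0,0,0],[-1.2,0.01,1.05,0,0,0],[-1.2,0.01,1.05,0,0,0],[-1.2,0.01,1.05,0,0,0],[-1.2,0.01,1.05,0,0,0],[-1.2,0.01,1.05,0,0,0],[-1.2,0.01,1.05,0,0,0],[-1.0,0.01,0.87,0,0,0],[-0.7,0,0.61,0,0,0],[-0.4,0,0.35,0,0,0]]]'

```text
time_s: 22.93
eef_pos: [529.8, 307.5, 64.1]
tcp_rot: [3.138, -0.838, 1.674]
ft_force: [0.4, 0.9, -0.9]
gripper_width: 63.9
finger_force: 65.6
```

Call:
jog_arm --rows '[[[-0.22,0,0.2,0,0,0],[-0.22,0,0.2,0,0,0],[-0.22,0,0.2,0,0,0],[-0.15,0,0.13,0,0,0],[-0.15,0,0.13,0,0,0],[0,0,0,0,0,0]]]'

```text
time_s: 23.43
eef_pos: [530.7, 307.3, 52.5]
tcp_rot: [3.136, -0.839, 1.675]
ft_force: [0.3, 0.0, -1.2]
gripper_width: 64.1
finger_force: 65.6
```

```bash
python3 - <<'E'
from h import *
cupnow();print(telemetry.observe()["eef_pos"].round(1),telemetry.observe()["ft_force"].round(1))
E
```

```text
lip rel: d,h,u -384.7 -64.3 22.9 tilt 0.1 foot [530.8 294.1   8.8]
[530.7 307.3  52.5] [ 0.3  0.  -1.2]
```

Call:
jog_arm --rows '[[[-0.075,0,0.067,0,0,0],[-0.075,0,0.067,0,0,0],[-0.075,0,0.067,0,0,0],[-0.075,0,0.067,0,0,0],[-0.075,0,0.067,0,0,0],[-0.075,0,0.067,0,0,0],[-0.075,0,0.067,0,0,0],[0,0,0,0,0,0]]]'

```text
time_s: 24.1
eef_pos: [530.6, 307.3, 45.3]
tcp_rot: [3.136, -0.84, 1.675]
ft_force: [0.2, -0.1, -0.7]
gripper_width: 64.2
finger_force: 65.6
```

Call:
jog_arm --rows '[[[-0.075,0,0.067,0,0,0],[0,0,0,0,0,0]]]'

```text
time_s: 24.27
eef_pos: [530.6, 307.3, 44.3]
tcp_rot: [3.136, -0.84, 1.675]
ft_force: [-0.6, 0.8, -1.3]
gripper_width: 63.9
finger_force: 65.6
```

Call:
jog_arm --rows '[[[-0.075,0,0.067,0,0,0],[0,0,0,0,0,0]]]'

```text
time_s: 24.43
eef_pos: [530.8, 307.4, 43.8]
tcp_rot: [3.135, -0.84, 1.675]
ft_force: [-0.0, -0.4, 1.6]
gripper_width: 63.9
finger_force: 65.6
```

Call:
jog_arm --rows '[[[-0.04,0,0.034,0,0,0],[0,0,0,0,0,0]]]'

```text
time_s: 24.6
eef_pos: [530.8, 307.6, 43.7]
tcp_rot: [3.135, -0.841, 1.675]
ft_force: [-1.9, -1.7, 4.5]
gripper_width: 63.9
finger_force: 65.6
```

Contact is felt (4.5 N), so I'm releasing.

Call:
jog_arm --rows '[[[0,0,0,0,0,0],[0,0,0,0,0,0],[0,0,0,0,0,0],[0,0,0,0,0,0],[0,0,0,0,0,0],[0,0,0,0,0,0],[0,0,0,0,0,0],[0,0,0,0,0,0],[0,0,0,0,0,0],[0,0,0,0,0,0]]]' --gripper 8.54

```text
time_s: 25.43
eef_pos: [530.7, 307.3, 43.0]
tcp_rot: [3.136, -0.84, 1.675]
ft_force: [0.7, 0.5, -0.2]
gripper_width: 85.3
finger_force: 0.0
```

Call:
jog_arm --rows '[[[0,0,-0.5,0,0,0],[0,0,-0.8,0,0,0],[0,0,-1,0,0,0],[0,0,-1,0,0,0],[0,0,-1,0,0,0],[0,0,-1.2,0,0,0],[0,0,-1.2,0,0,0],[0,0,-1.2,0,0,0],[0,0,-1.2,0,0,0],[0,0,-1.2,0,0,0],[0,0,-0.6,0,0,0],[0,0,0,0,0,0]]]'

```text
time_s: 26.43
eef_pos: [539.7, 225.4, 117.0]
tcp_rot: [3.133, -0.839, 1.675]
ft_force: [-0.0, -0.0, -0.0]
gripper_width: 85.4
finger_force: 0.0
```

```bash
python3 - <<'E'
from h import *
s=get_image("scene");t=get_image("top");cv2.imwrite("pics/end.png",np.vstack([cv2.resize(i,(480,300)) for i in(s[100:400,100:580,::-1],t[100:400,100:580,::-1])]))
o=telemetry.observe();print(o["time_s"],o["eef_pos"].round(0),o["ft_force"].round(1))
E
```

```text
26.5333 [539. 226. 116.] [ 0.3  0.6 -0.6]
```

View pics/end.png

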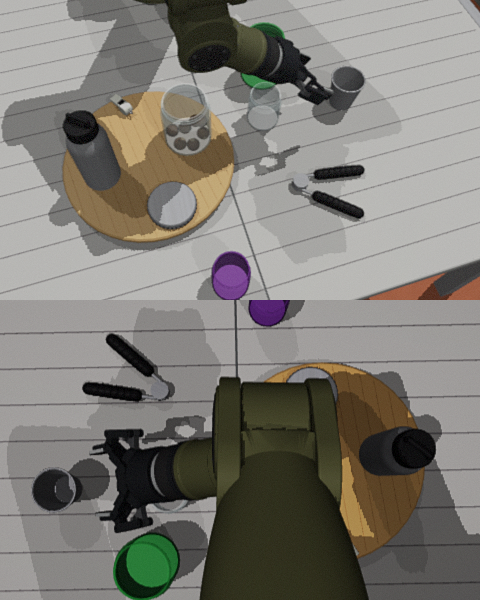

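The cup stands upright and empty on the table (crop 347,88 and 57,489). The nuts are in the jar, everything else is in place and the gripper is clear. Handing in.

```bash
python3 -c "
from plant import order
print(order.job_done())"
```

```text
the job is handed in; nothing more can be done
None
```

All seven nuts are in the jar, the empty cup stands upright on the bare table, and nothing else was moved; I handed the job in at about 26.5 s of the 67 s allowed.

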